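Close the spares carton and present the cast lever over its fixture

ROBOT

A 6-joint arm with a two-finger parallel gripper is mounted at the origin on the work surface. World frame = base frame: x ahead of the robot, y to its left, z up, the work surface at z = 0. Lengths are in m, angles in degrees, forces in N, time in s.
With the tool pointing down it reaches from about 0.275 to 1 m from the base axis. Payload 8.4 kg.
Tool frame: the origin (TCP) lies at the centre of the arm's flange, where the gripper is bolted on; the fingertips stand 173 mm ahead of it and the grasp point (between the pads) lies 155 mm ahead of it; z points along the fingers, y is the line along which they close (so a half turn about z gives the same grasp; the last joint's range is limited). The gripper opens to 85 mm and grips with 20 to 120 N. Pads are 22 mm wide; open, the fingers measure 114 mm over their backs; the gripper's body (76 mm by 85 mm) begins 54 mm behind the grasp point. The pads swing forward as they close: fully open they stand 13 mm farther back than shut.
Start: joints at [67.185, 20.225, 93.587, -0, 66.188, -0.138], TCP at [0.241, 0.577, 0.405] pointing down, gripper open.
Joint ranges: [-150.9, 150.9], [-52.94, 120.26], [3.33, 152.33], [-74.26, 254.26], [0, 154.13], [-172.89, 172.89]. Speed limits (degrees/s): [127.2, 127.2, 159.86, 180, 180, 180].

INTERFACE

Orientations are given as a 3x3 rotation matrix whose columns are the frame's x, y, z axes.
In Python, from cell import robot, jaws, viewer, job_done gives the robot as it stands. Calls block until the motion is done:
- robot.goto(position, orientation): joint-space move of the TCP to a pose.
- robot.move_linear(position, ori=None, rate=0.15): straight line of the TCP; ori=None keeps the orientation; rate is the mean speed in m/s.
- robot.move_joints(angles): joint-space move.
- jaws.gripper_to(opening, grasp_force=None): opening from 0.0 (shut) to 1.0 (fully open); grasp_force is the grip in N (None keeps the last); returns when the fingers have stopped.
- robot.hold(seconds).
- robot.solve_ik(position, orientation): joint angles nearest the present ones, or None.
- robot.read_state(): the state.
- viewer.read_camera(name): name is "scene" or "side" or "wrist"; returns the picture (480x640x3 uint8, red, green, blue); there is no depth.
- viewer.camera_info(name): a dict with "intrinsics" (3x3 intrinsics, pixels), "world_from_camera" (4x4, takes a point from camera to world coordinates). Camera axes: x right, y down, z forward; pixel columns grow to the right and rows downward; lengths in m; the calibration is good to about 2 mm. A picture is of the moment at which its call begins: read the wrist's pose just before it. camera_info takes no time and is no camera call; for the wrist camera it gives the pose at the moment of the call.
A pose or a line that the arm cannot do raises robot.Unreachable and nothing moves.
- job_done(): hands the job in; it is judged then, once.
The state is a dict: "time": time; "joint_positions": joint angles; "joint_vel": joint speeds; "tau": joint torques, N m; "tool_pos": TCP position; "tcp_rot": TCP orientation; "ft_force": force on the tool from outside, world axes, zero at the start; "moment": the same for the moment, N m; "gripper_width": opening from 0.0 (shut) to 1.0 (fully open); "gripper_force": force on a finger pad.
Only numpy, scipy, OpenCV 4.12 (cv2) and the standard library are available. Lean on these libraries where they do the work, as an engineer would, in place of code of your own. Each camera call takes 0.05 s, during which the arm holds its last target. There are 200 camera calls.

TASK

The open lid flap of the cardboard carton leans out over the green holding fixture: fold the carton's raised side dust flap down flat first, then fold the big lid flap down flat over it. Then pick up the cast iron lever by its balance point (the yellow band) and hold it level over the fixture, about 40 mm clear of the pin, with the big hub's bore over the pin and the small end over the U-shaped rest. Finish while still holding it there, touching neither fixture nor carton with the lever, and leave the tape roll, the mug and the jar where they are.

Things in the scene. Friction and masses are not known exactly. Their poses are not given: they have to be found in the camera images.
- carton: Brown cardboard tuck-top carton, fixed to the bench (heavy), 110 mm (its x) by 150 mm (its y) and 85 mm high, a blue box packed inside up to 66 mm. Origin: centre of its underside, z up; its -x side (front) faces the robot and the fixture. The dust flap on its -y end is already folded in; the one on its +y end and the lid flap on its front stand open.
- dust_flap (a joint): Angle of the dust flap (100 mm wide, 60 mm long from crease to free edge, 3 mm thick), creased along the carton's top +y edge. 0 = folded flat inward over the carton, 1.57 = standing upright, more = leaning outward to +y of the carton; at most 2.4. Starts at 1.8 to 2.15. The crease is stiff: the flap stays where it is left; under 1 N at its edge moves it.
- dust_flap_hinge (a point): Middle of the dust flap's crease (hinge line, along the carton's x), 87 mm above the bench. Turns with the flap: its -y axis points along the flap to the free edge.
- dust_flap_edge (a point): Middle of the dust flap's free edge, 60 mm from the crease.
- lid_flap (a joint): Angle of the lid flap (148 mm wide, 108 mm long from crease to free edge, 3 mm thick), creased along the carton's top front (-x) edge. 0 = folded flat over the carton, 1.57 = upright, more = leaning outward to the robot over the fixture; at most 2.4. Starts at 1.85 to 2.2. Stiff crease: stays where it is left; about 1 N at its edge moves it.
- lid_flap_hinge (a point): Middle of the lid flap's crease (hinge line, along the carton's y), 92 mm above the bench. Turns with the flap: its x axis points along the flap to the free edge.
- lid_flap_edge (a point): Middle of the lid flap's free edge, 108 mm from the crease.
- fixture: Green holding fixture, fixed to the bench: base plate 70 mm (x) by 230 mm (y), 12 mm thick, with a steel pin at its -y end and a dark U-shaped rest at its +y end. Origin: centre of the plate's underside, z up.
- pin_top (a point): Top centre of the steel pin (18 mm diameter), 50 mm above the bench, 85 mm from the fixture's centre towards its -y.
- rest (a point): Middle of the floor of the U-shaped rest, 24 mm above the bench, 85 mm from the fixture's centre towards its +y. The U is open along y, 34 mm wide between cheeks that reach 44 mm above the bench.
- lever: Loose dark grey cast iron lever, 0.45-0.65 kg, flat on the bench. Big hub (52 mm diameter, 40 high, 26 bore) and small round end (28 diameter, 36 high), 170 mm apart, joined by a straight arm 20 mm wide (y), from 16 to 34 mm above the underside. A yellow band 20 mm long marks its balance point. Origin: below the balance point, in the underside plane; x from hub to small end, z up.
- balance (a point): Balance point: centre of the arm inside the yellow band, 25 mm above the lever's underside, 53 mm from the hub's axis and 117 mm from the small end's axis.
- hub (a point): Centre of the hub bore, at the level of the lever's underside.
- small_end (a point): Centre of the small end, at the level of the lever's underside.
- tape_roll: Yellow roll of tape lying flat, 74 mm diameter, 48 mm high; leave alone. Origin: centre of its underside.
- mug: Blue mug, 80 mm diameter, 90 mm high; leave alone. Origin: centre of its underside.
- bolt_jar: Clear jar with red cap, 66 mm diameter, 85 mm high; leave alone. Origin: centre of its underside.

How it is judged:
By the outcome, as a careful person would: the job done as asked, in the order asked, and still so for the second after the job is handed in, while the arm keeps its last pose, push and grip.
It also fails if it takes over 72 s, if anything falls off the work surface, if the arm or the gripper's body presses on something with over 40 N, if the wrist force passes 120 N, or if a joint passes its speed limit or range.

## Working session

There is one attempt and no reset: what is moved stays moved. The work goes in short steps, each a Python script; the robot and the scene stay as the last script left them, time stands still between calls to the robot, and variables do not carry over. Pictures are saved under pics/ and viewed, at most 10 in all, crops included, and the job is handed in when it is done.

```bash
mkdir -p pics; ls; python3 - <<'E'
from cell import robot,viewer
import cv2,numpy as np
for n in("scene","side","wrist"):
    i=viewer.camera_info(n);print(n,np.round(i["intrinsics"],1).tolist(),np.round(i["world_from_camera"],3).tolist())
    cv2.imwrite(f"pics/{n}0.png",viewer.read_camera(n)[:,:,::-1])
s=robot.read_state();print(s["time"],s["tcp_rot"])
E
```

```text
pics
scene [[538.5, 0.0, 311.5], [0.0, 538.5, 236.5], [0.0, 0.0, 1.0]] [[-0.053, 0.799, -0.6, 1.394], [0.999, 0.05, -0.022, 0.029], [0.013, -0.6, -0.8, 1.16], [0.0, 0.0, 0.0, 1.0]]
side [[458.5, 0.0, 330.3], [0.0, 458.5, 236.9], [0.0, 0.0, 1.0]] [[0.988, -0.118, 0.096, 0.45], [-0.152, -0.771, 0.619, -0.758], [0.0, -0.626, -0.78, 1.038], [0.0, 0.0, 0.0, 1.0]]
wrist [[335.7, 0.0, 321.2], [0.0, 335.7, 237.8], [0.0, 0.0, 1.0]] [[0.385, 0.884, 0.264, 0.175], [0.923, -0.369, -0.112, 0.605], [-0.001, 0.287, -0.958, 0.372], [0.0, 0.0, 0.0, 1.0]]
0.15 [[-9.22669002e-01  3.85592687e-01 -4.39306778e-04]
 [ 3.85592935e-01  9.22668516e-01 -9.47787468e-04]
 [ 3.98746164e-05 -1.04388771e-03 -9.99999454e-01]]
```

View pics/scene0.png

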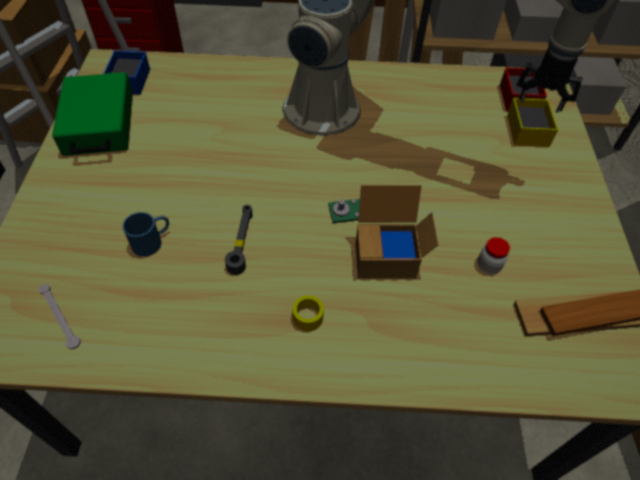

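View pics/side0.png

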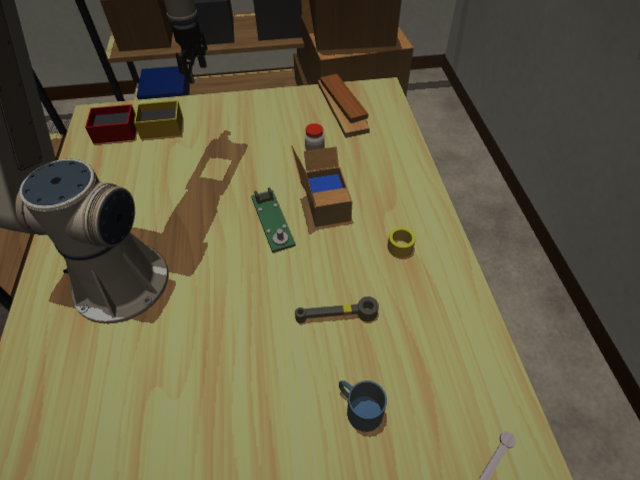

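The scene view shows the carton at about (390,245), the fixture at (345,210) partly under the lid, and the lever from its hub (236,262) to its small end (247,211). In the side view the pin is at (281,237), the rest at (264,195), the lever's hub at (368,307) and its small end at (301,313). Next I'll enlarge both.

```bash
python3 - <<'E'
import cv2,numpy as np
a=cv2.imread("pics/scene0.png")[180:285,215:455]; b=cv2.imread("pics/side0.png")[140:330,245:395]
def up(im,k,x0,y0):
    o=cv2.resize(im,None,fx=k,fy=k,interpolation=cv2.INTER_CUBIC)
    o=cv2.convertScaleAbs(o,alpha=1.6)
    for x in range(-x0%20,im.shape[1],20):
        cv2.line(o,(x*k,0),(x*k,6),(255,255,255),1);cv2.putText(o,str(x+x0),(x*k,16),0,.35,(255,0,255),1)
    for y in range(-y0%20,im.shape[0],20):
        cv2.line(o,(0,y*k),(6,y*k),(255,255,255),1);cv2.putText(o,str(y+y0),(8,y*k+4),0,.35,(255,0,255),1)
    return o
cv2.imwrite("pics/a.png",up(a[:,95:],5,310,180))
cv2.imwrite("pics/b.png",up(b[:,:],3,245,140))
E
```

```text
(no output)
```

View pics/a.png

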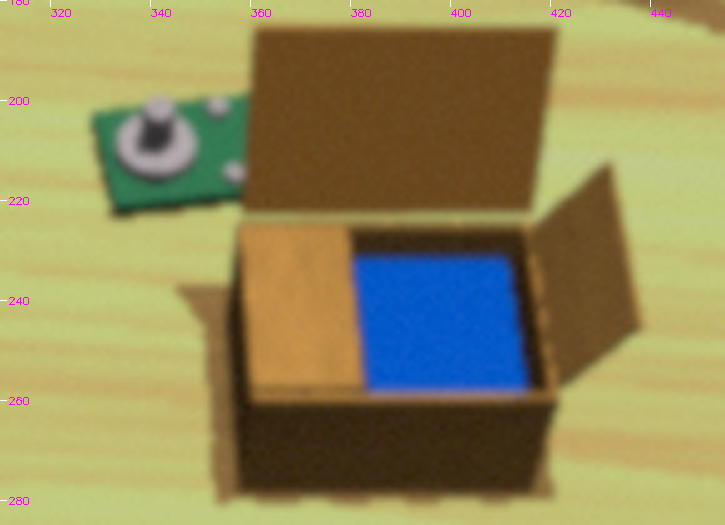

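View pics/b.png

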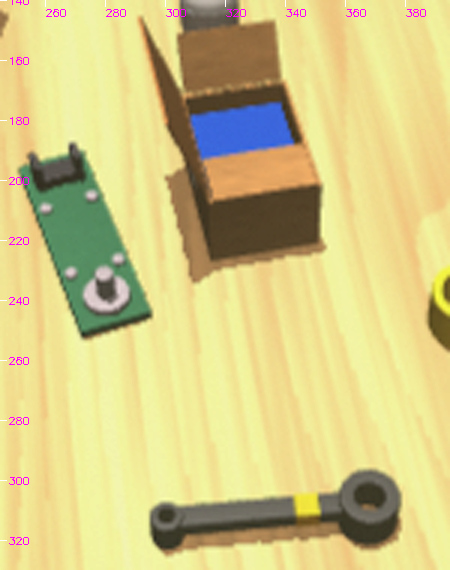

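Enlarged, the pixels I'll use are these:
- **Scene:** carton top corners (358,225), (360,260), (421,260); lid edge (361,186)–(421,186); dust flap edge (432,212)–(438,245); pin top (342,201).
- **Side:** pin top (280,231); plate corners (272,250), (295,245), (252,195), (273,191); lever hub top (368,304), small end (301,311), band (347,307).

I'll fit the poses to these by least squares.

```bash
cat > h.py <<'E'
import numpy as np
from scipy.optimize import least_squares
from cell import viewer
def proj(n,P,info=None):
    i=info or viewer.camera_info(n);W=np.array(i["world_from_camera"]);K=np.array(i["intrinsics"])
    c=(np.asarray(P)-W[:3,3])@W[:3,:3]; q=c@K.T; return q[...,:2]/q[...,2:]
def place(x,y,a,L):
    L=np.asarray(L,float);c,s=np.cos(a),np.sin(a)
    return np.stack([x+c*L[:,0]-s*L[:,1],y+s*L[:,0]+c*L[:,1],L[:,2]],1)
def fit(model,obs,p0,infos=None):
    ns=[o[0] for o in obs];uv=np.array([o[1] for o in obs],float)
    infos=infos or {n:viewer.camera_info(n) for n in set(ns)}
    def r(p):
        P=model(p);return np.concatenate([proj(n,P[k],infos[n])-uv[k] for k,n in enumerate(ns)])
    s=least_squares(r,p0,loss="soft_l1");print(np.round(s.x,4),"res",np.round(r(s.x),1).reshape(-1,2).tolist());return s.x
E
python3 - <<'E'
from h import *
c,s=np.cos,np.sin
S,D="scene","side"
def carton(p):
    x,y,a,d,l=p
    lid=lambda w,r:[-.055+r*c(l),w,.092+r*s(l)]
    du=lambda w,r:[w,.075-r*c(d),.087+r*s(d)]
    return place(x,y,a,[[-.055,-.075,.085],[.055,-.075,.085],[.055,.075,.085],lid(-.074,.108),lid(.074,.108),du(-.05,.06),du(.05,.06),
      [-.055,-.075,.085],[.055,-.075,.085],[.055,.075,.085],lid(.074,.108),du(-.05,.06),du(.05,.06)])
fit(carton,[(S,(357.6,225)),(S,(360,259.8)),(S,(421,259.8)),(S,(361,185.6)),(S,(421.2,185.6)),(S,(432,212.2)),(S,(438,245)),
 (D,(314.5,206.5)),(D,(352.2,201)),(D,(339.8,167.1)),(D,(291.3,145.6)),(D,(304.2,151.5)),(D,(336.8,147))],[.55,.17,0,2,2])
fix=lambda p:place(*p,[[0,-.085,.05],[-.035,-.115,.012],[.035,-.115,.012],[-.035,.115,.012],[.035,.115,.012],[0,-.085,.05],[-.035,-.115,.012],[.035,-.115,.012]])
fit(fix,[(D,(279.6,231.1)),(D,(272.2,250.2)),(D,(295.2,244.5)),(D,(251.6,194.8)),(D,(273.2,190.5)),(S,(341.6,201.2)),(S,(328.5,203)),(S,(333,221.2))],[.4,.1,0])
lev=lambda p:place(*p,[[-.053,0,.04],[.117,0,.036],[0,0,.034],[-.053,0,.04],[.117,0,.036]])
fit(lev,[(D,(368.2,304.2)),(D,(300.6,310.8)),(D,(347.2,307)),(S,(235.5,257)),(S,(247.5,209))],[.5,-.15,3.1])
E
```

```text
[0.5913 0.1907 0.0625 2.1114 1.8875] res [[-0.8, -1.3], [-0.4, -0.4], [0.3, -0.5], [-1.0, -0.9], [-0.2, -0.9], [0.0, -0.4], [0.1, -0.3], [0.5, 0.1], [0.7, -0.4], [1.1, -1.7], [0.7, -1.6], [0.2, -1.3], [0.5, -1.6]]
[0.4184 0.1548 0.2119] res [[0.5, -1.1], [0.2, -0.5], [0.9, -1.8], [-0.2, -0.4], [-0.1, -1.8], [-0.7, -0.6], [-1.2, -1.7], [-1.2, -0.6]]
[ 0.5809 -0.1889  3.0852] res [[0.1, -0.6], [-0.2, -0.6], [-0.0, -0.4], [-1.0, 0.6], [-0.7, -1.8]]
```

```bash
cat > fold.py <<'E'
import sys
from h import *
from cell import robot,jaws
X,Y,A=.5913,.1907,.0625
TIP,W=.173,.012
def run(which):
    dust=which=="dust"
    L,r,z0,th0=(.06,.045,.087,2.11) if dust else (.108,.088,.092,1.8875)
    ya=A if dust else A+np.pi/2
    y=np.array([np.cos(ya),np.sin(ya),0]);z=np.array([0,0,-1.]);R=np.stack([np.cross(y,z),y,z],1)
    def pt(u,zz):   # u = inward distance from crease
        l=[.015,.075-u,zz] if dust else [-.055+u,0,zz]
        p=place(X,Y,A,[l])[0];p[2]+=TIP;return p
    def tip(t):
        u=(r if t<np.pi/2 else L)*np.cos(t)-W-.002*np.sin(t)
        return u,z0+r*np.sin(t)+.002*np.cos(t)
    u,zz=tip(th0);u-=.025
    robot.goto(pt(u,.26 if not dust else .2),R); robot.move_linear(pt(u,zz),rate=.2)
    for t in np.linspace(th0,.12,9):
        robot.move_linear(pt(*tip(t)),rate=.12)
    f0=robot.read_state()["ft_force"]
    for dz in np.arange(.004,-.0065,-.0015):
        robot.move_linear(pt(r-W,z0+.0015+dz),rate=.05)
        f=robot.read_state()["ft_force"]
        if f[2]>6: break
    print("dz",dz,"f",np.round(f,1),np.round(f0,1))
    robot.move_linear(pt(r-W,z0+.12 if dust else z0+.06),rate=.25)
    print(robot.read_state()["time"])
if __name__=="__main__":
    jaws.gripper_to(0.0,30)
    import cv2
    for w in sys.argv[1:]:
        run(w)
        cv2.imwrite(f"pics/{w}_s.png",viewer.read_camera("scene")[:,:,::-1]);cv2.imwrite(f"pics/{w}_d.png",viewer.read_camera("side")[:,:,::-1])
E
python3 fold.py dust && python3 - <<'E'
import cv2,numpy as np
a=cv2.imread("pics/dust_s.png")[150:300,300:460];b=cv2.imread("pics/dust_d.png")[110:260,230:390]
cv2.imwrite("pics/c.png",np.hstack([cv2.resize(q,(400,375)) for q in(a,b)]))
E
```

```text
dz -0.0005000000000000004 f [-2.2 -0.3  8.7] [-0.2  0.2 -0.4]
7.05
```

View pics/c.png

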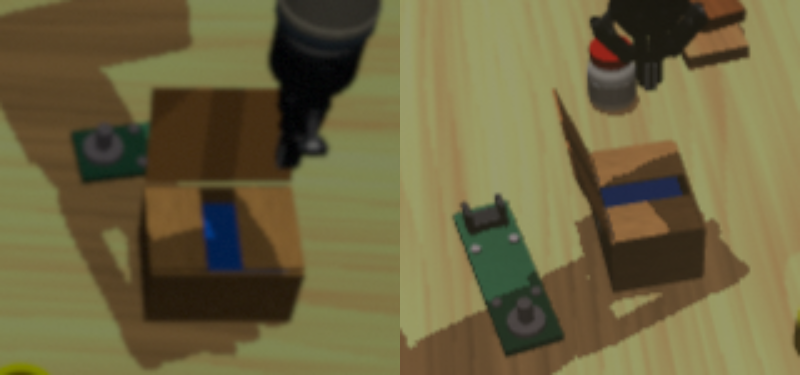

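The dust flap lies flat: the scene half of the picture shows it level on the carton at about (270,230), and the contact height matched the model. Now the lid, after lifting well above its edge.

```bash
python3 - <<'E'
from cell import robot
p=robot.read_state()["tool_pos"]; robot.move_linear([p[0],p[1],.47],rate=.25)
E
python3 fold.py lid && python3 - <<'E'
import cv2,numpy as np
a=cv2.imread("pics/lid_s.png")[150:300,300:460];b=cv2.imread("pics/lid_d.png")[110:260,230:390]
cv2.imwrite("pics/d.png",np.hstack([cv2.resize(q,(400,375)) for q in(a,b)]))
E
```

```text
dz -0.0005000000000000004 f [-2.8 -0.2  8. ] [ 0.6  0.4 -0.3]
14.15
```

View pics/d.png

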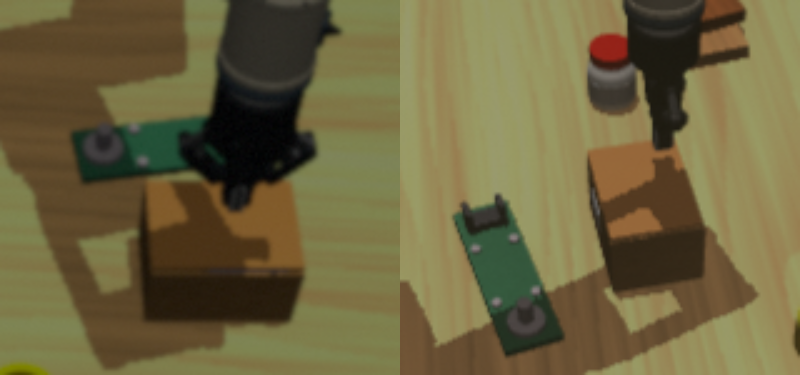

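The lid is flat over the carton: it fills the whole top at about (225,225) in the scene half, with no gap. Next I'll go above the lever and take one look with the wrist camera.

```bash
cat >> h.py <<'E'
def Rd(ya):
    y=np.array([np.cos(ya),np.sin(ya),0]);z=np.array([0,0,-1.]);return np.stack([np.cross(y,z),y,z],1)
E
python3 - <<'E'
from h import *
from cell import robot,jaws
import cv2,pickle
p=robot.read_state()["tool_pos"]; robot.move_linear([p[0],p[1],.38],rate=.3)
robot.goto([.5809,-.1889,.35],Rd(3.0852-np.pi/2)); jaws.gripper_to(1.0,80)
i=viewer.camera_info("wrist");pickle.dump(i,open("w.pkl","wb"))
im=viewer.read_camera("wrist")[:,:,::-1];cv2.imwrite("pics/w1.png",cv2.convertScaleAbs(im,alpha=1.5))
L=[[-.053,0,.04],[.117,0,.036],[0,0,.034]]
print(proj("wrist",place(.5809,-.1889,3.0852,L),i),robot.read_state()["time"])
E
```

```text
[[321.18706233 281.85339562]
 [321.27607926  75.66785587]
 [321.21264051 223.1117235 ]] 16.8417
```

View pics/w1.png

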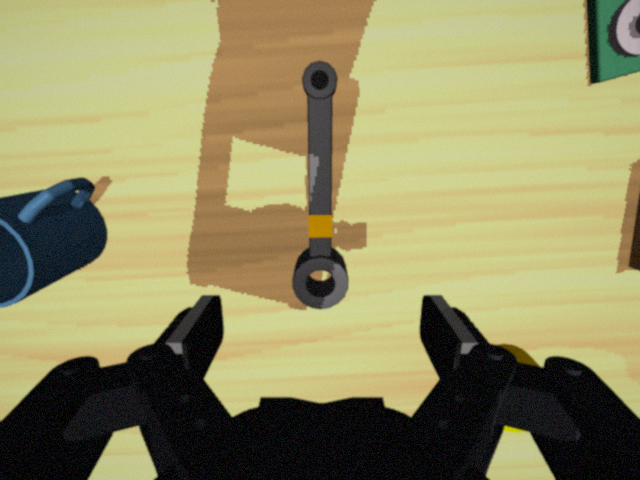

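The wrist view shows the small end at (319.5,80), the band at (320,226) and the hub top at (320.5,284), within about 4 px of the prediction. I'll refit and grasp.

```bash
python3 - <<'E'
from h import *
from cell import robot,jaws
import cv2,pickle
i=pickle.load(open("w.pkl","rb"))
lev=lambda p:place(*p,[[-.053,0,.04],[.117,0,.036],[0,0,.034]])
x,y,a=fit(lev,[("wrist",(320.5,284)),("wrist",(319.5,80)),("wrist",(320,226))],[.58,-.189,3.085],{"wrist":i})
R=Rd(a-np.pi/2)
robot.goto([x,y,.30],R);robot.move_linear([x,y,.18],rate=.12);jaws.gripper_to(0.0,80)
s=robot.read_state();print(s["gripper_width"],s["gripper_force"])
robot.move_linear([x,y,.21],rate=.1);robot.hold(.3)
s=robot.read_state();print(s["gripper_width"],np.round(s["ft_force"],1),np.round(s["moment"],2))
robot.move_linear([x,y,.36],rate=.25)
# above the fixture, high
b=place(.4184,.1548,.2119,[[0,-.032,.36]])[0]
robot.goto(b,Rd(.2119));
i=viewer.camera_info("wrist");pickle.dump(i,open("w2.pkl","wb"))
im=viewer.read_camera("wrist")[:,:,::-1];cv2.imwrite("pics/w2.png",cv2.convertScaleAbs(im,alpha=1.5))
cv2.imwrite("pics/g_s.png",viewer.read_camera("scene")[:,:,::-1]);cv2.imwrite("pics/g_d.png",viewer.read_camera("side")[:,:,::-1])
s=robot.read_state();print(s["time"],np.round(s["joint_positions"],1),s["tool_pos"],np.round(s["moment"],2))
print(proj("wrist",place(.4184,.1548,.2119,[[0,-.085,.05],[0,.085,.024],[0,-.085,.215],[0,.085,.211]]),i))
E
```

```text
[ 0.5835 -0.19    3.0892] res [[-0.1, 0.6], [-0.0, -0.5], [0.2, 0.1]]
0.2188326396524735 79.30831789970398
0.22367565351796967 [-0.5  0.1 -4.2] [-0.    0.01  0.02]
22.2417 [ 16.    7.  117.6  -0.   55.4   3.8] [0.42544795 0.1232028  0.35986226] [-0.   -0.05  0.04]
[[319.63812739 282.67390113]
 [319.69795818  81.11530551]
 [317.97934912 442.12578765]
 [317.07495345 -20.25267996]]
```

View pics/w2.png

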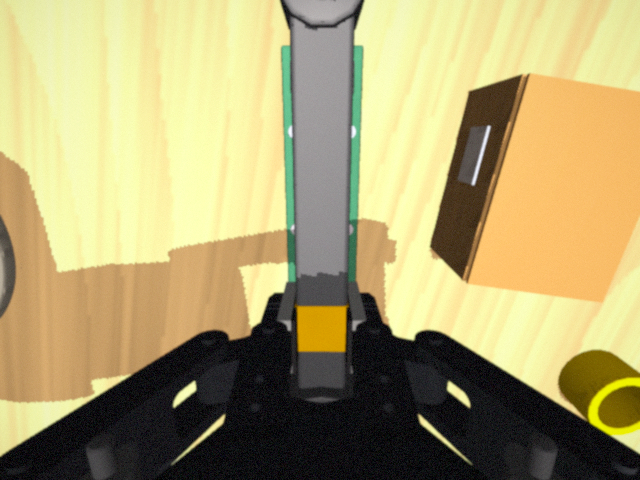

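The wrist view shows the lever lined up over the plate. The plate's far corners are at (281,46) and (363,46), the band is centred at (322,326), and the hub end is hidden. I'll refit the fixture and the lever in the hand with these points.

```bash
python3 - <<'E'
from h import *
import pickle,cv2
i=pickle.load(open("w2.pkl","rb"));F=(.4184,.1548,.2119)
print(proj("w",place(*F,[[-.035,.115,.012],[.035,.115,.012],[-.035,0,.012],[.035,0,.012]]),i))
# lever at nominal: origin at balance xy, underside z=.36-.155-.025
z=.18
Q=place(.4254,.1235,F[2]+np.pi/2,[[0.01,.01,z+.034],[0.01,-.01,z+.034],[-.01,.01,z+.034],[-.01,-.01,z+.034],[.09,.01,z+.034],[.09,-.01,z+.034]])
print(proj("w",Q,i))
im=cv2.imread("pics/w2.png")
for r in (60,100,150,200,250):
    g=im[r,270:375].astype(int); m=np.where((g[:,1]>g[:,2]+25)&(g[:,1]>g[:,0]+5))[0]; d=np.where(g.max(1)-g.min(1)<20)[0]
    print(r,m.min()+270 if len(m) else 0,m.max()+270 if len(m) else 0)
a=cv2.imread("pics/g_s.png")[150:290,300:440];b=cv2.imread("pics/g_d.png")[110:250,230:370]
cv2.imwrite("pics/e.png",np.hstack([cv2.convertScaleAbs(cv2.resize(q,(400,400),interpolation=2),alpha=1.5) for q in(a,b)]))
E
```

```text
[[277.96666592  44.26615727]
 [361.52070473  44.36136152]
 [282.38560183 182.28093728]
 [357.1705551  182.352578  ]]
[[291.97127051 309.54629042]
 [344.81625471 309.58807061]
 [293.18491489 354.88593883]
 [343.74742816 354.92289996]
 [285.77947729  78.23163993]
 [350.26911375  78.302242  ]]
60 282 362
100 283 360
150 285 359
200 286 357
250 288 355
```

View pics/e.png

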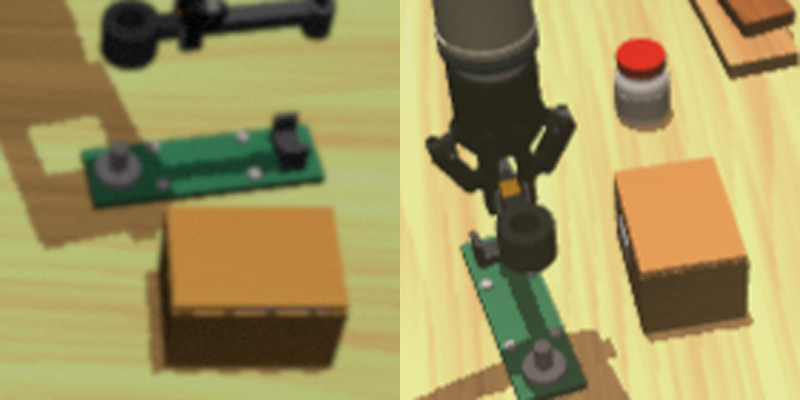

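The lid's top is flat in both views. In the scene half the whole fixture is now visible, with plate corners at (82,150), (97,202), (308,125) and (323,177) and the pin top at (118,147). I'll refit the fixture on everything, move to the goal and compare.

```bash
cat > goal.py <<'E'
from h import *
import pickle,cv2
S,D,Wc="scene","side","wrist"
from cell import robot
i=pickle.load(open("w2.pkl","rb"))
T=[[0,-.085,.05],[-.035,-.115,.012],[.035,-.115,.012],[-.035,.115,.012],[.035,.115,.012]]
fix=lambda p:place(*p,[T[k] for k in(0,1,2,3,4,0,1,2,3,4,3,4)])
inf={S:viewer.camera_info(S),D:viewer.camera_info(D),Wc:i}
F=fit(fix,[(D,(279.6,231.1)),(D,(272.2,250.2)),(D,(295.2,244.2)),(D,(251.6,194.8)),(D,(273.2,190)),
 (S,(341.2,201.3)),(S,(328.4,202.4)),(S,(333.7,220.6)),(S,(407.6,193.6)),(S,(413,211.7)),(Wc,(281-1.6,45.5)),(Wc,(363-1.6,45.5))],[.4184,.1548,.2119],inf)
b=place(*F,[[0,-.032-.0017,.27]])[0]
robot.move_linear(b,Rd(F[2]),rate=.1);robot.hold(.3)
cv2.imwrite("pics/f_s.png",viewer.read_camera("scene")[:,:,::-1]);cv2.imwrite("pics/f_d.png",viewer.read_camera("side")[:,:,::-1])
s=robot.read_state();print(s["time"],b,s["tool_pos"],np.round(s["ft_force"],1),s["gripper_width"])
P=place(*F,[[0,-.085,.13],[0,.085,.126],[0,-.085,.05]])
print(proj(S,P),proj(D,P))
a=cv2.imread("pics/f_s.png")[160:240,320:430];b=cv2.imread("pics/f_d.png")[160:260,240:320]
cv2.imwrite("pics/g.png",np.hstack([cv2.convertScaleAbs(cv2.resize(q,None,fx=k,fy=k,interpolation=2)[:320],alpha=2) for q,k in((a,4),(b,4))]))
cv2.imwrite("pics/g.png",cv2.copyMakeBorder(cv2.imread("pics/g.png"),0,0,0,0,0))
E
sed -i 's/\[:320\]/[:400]/; s/f_s.png")\[160:240/f_s.png")[150:250/' goal.py; python3 goal.py
```

```text
[0.4187 0.1541 0.2074] res [[0.5, -0.9], [0.1, -0.3], [0.9, -1.2], [0.1, -0.3], [0.2, -1.2], [-0.6, -0.7], [-1.4, -1.2], [-2.3, -0.1], [-1.0, -1.2], [0.1, -0.5], [-0.6, -0.4], [0.9, 0.1]]
23.6917 [0.42564632 0.12108889 0.27      ] [0.4256759  0.12110807 0.27020203] [ 0.1 -0.  -4.2] 0.2239762677724907
[[342.31636916 180.43542011]
 [405.63957831 174.70396016]
 [340.5952125  200.57485835]] [[277.51395487 211.00872884]
 [260.82700084 170.84337733]
 [280.06796732 230.18492875]]
```

View pics/g.png

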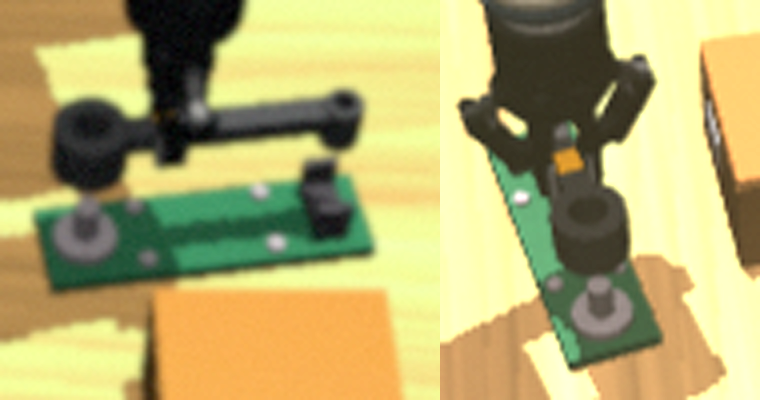

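At the goal, the scene half shows the hub top at (91,124) and the pin top at (86,204). The side half shows them at (588,210) and (600,284). The hub sits about 1 mm too far towards -y of the pin, otherwise the lever is level and clear. I'll nudge it 1 mm and hand in.

```bash
python3 - <<'E'
from h import *
from cell import robot,job_done
b=place(.4187,.1541,.2074,[[.0003,-.0327,.27]])[0]
robot.move_linear(b,rate=.02);robot.hold(.5)
s=robot.read_state();print(s["time"],s["gripper_width"],np.round(s["ft_force"],1))
job_done()
E
```

```text
24.4417 0.21978806698780595 [-0.9  0.7 -5. ]
the job is handed in; nothing more can be done
```

I folded the dust flap and then the lid flat, and handed in at 24.4 s with the lever held level about 40 mm above the pin, bore over the pin and small end over the rest; by the last pictures that is within about 1 mm, and I took no picture after the final 1 mm nudge.

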